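Shut the seal drawer to free the fittings drawer

ROBOT

A 6-joint arm with a two-finger parallel gripper is mounted at the origin on the work surface. World frame = base frame: x ahead of the robot, y to its left, z up, the work surface at z = 0. Lengths are in m, angles in rad, forces in N, time in s.
With the tool pointing down it reaches from about 0.375 to 0.975 m from the base axis. Payload 3.8 kg.
Tool frame: the origin (TCP) lies on the centre line of the jaws, within the pads' length; the fingertips stand 8 mm ahead of it and the grasp point (between the pads) lies 11 mm behind it; z points along the fingers, y is the direction in which the jaws open and shut (so a half turn about z gives the same grasp; the last joint's range is limited). The gripper opens to 85 mm and grips with 20 to 120 N. Pads are 22 mm wide; open, the fingers measure 114 mm over their backs; the gripper's body (76 mm by 85 mm) begins 54 mm behind the grasp point. The pads swing forward as they close: fully open they stand 13 mm farther back than shut.
Start: joints at [-1.178, 0.264, 1.604, -0, 1.274, -0.037], TCP at [0.281, -0.614, 0.239] pointing down, gripper open.
Joint ranges: [-2.63, 2.63], [-0.94, 2.18], [0.31, 2.57], [-1.31, 4.45], [0, 2.66], [-2.55, 2.55]. Speed limits (rad/s): [2.57, 2.57, 3.14, 3.14, 3.14, 3.14].

INTERFACE

Orientations are given as a rotation vector (axis times angle).
In Python, from workcell import * gives the robot as it stands.
- The arm moves only by the tool play_rows, never from a script. Its arguments are lists of equal length, an entry for each row: "slide": the shift along the tool's x, y, z in cm, a list of three; "delta_rot": the turn, a rotation vector about the tool's x, y, z in rad, a list of three. In form: {"slide": [[x, y, z], ...], "delta_rot": [[wx, wy, wz], ...]}. A call has 1 to 12 rows; each row is the pose to reach, as a shift and turn from the pose measured when the call began, along the tool's axes at that moment; what a row does not reach only later rows make up. A row lasts 1/12 s, in which the tool goes at most 41.7 mm and 7.16 degrees, less where a joint would pass 70% of its speed; a pose out of reach is approached as far as the arm can. A call with a gripper value outside its range is refused whole. "hand" is the opening, from 0 (shut) to 1 (fully open), set as the call begins (left out, the last holds). The fingers move at their own pace and stop on an object; "force" is the grip in N (left out, the last holds). Time passes only in rows, so rows that repeat a pose let the fingers close. It gives the time, the measured TCP pose, the force and the opening at its end, in the units of the state.
- read_state(): the state, without advancing time (a new reading comes with each control period).
- read_camera(name): name is "scene" or "top" or "wrist"; returns a dict with "image" (384x512x3 uint8, red, green, blue), "depth" (384x512 float32, m along the optical axis (not along the pixel's ray), 0 where there is no reading), "fovy" (degrees; the focal length in pixels is half the picture's height over the tangent of half this angle, whatever the lens; pixels are square), "cx", "cy" (the principal point, pixels), "world_from_camera" (4x4, takes a point from camera to world coordinates); the wrist camera has in their place "hand_eye" (4x4, takes a point from camera to tool coordinates, whose origin is the TCP and whose axes are the flange's). Camera axes: x right, y up, looking along -z (the intrinsics and any distortion apply to the point x, -y, -z); pixel columns grow to the right and rows downward; lengths in m; the calibration is good to about 2 mm. A picture is of the moment at which its call begins: read the wrist's pose just before it.
- finish_job(): hands the job in, once; it reports no verdict.
Trained networks look in a picture, given as the dict that the camera call returned (one of the last four; its "shot" number tells which), for a name from the list of things; names that differ only in an ending like _2 or _b are one class to them, and where a whole thing is asked for, a point or a joint stands for the part that bears it (a point fixed in the world has none). Each returns a list of dicts, best first, with "conf" (0 to 1); they miss things now and then, are a little off and sometimes report something else, mostly with a low value. They report only what shows in the picture. A call takes as long as a camera call.
- spot_in(target, picture): "bbox" ([centre column, centre row, width, height] in pixels, round what is visible of it).
- landmark_of(target, picture): "at" ([column, row] in pixels: a listed point, or the origin of a listed thing).
The state is a dict: "time": time; "q": joint angles; "joint_vel": joint speeds; "joint_torque": joint torques, N m; "tool_pos": TCP position; "tcp_rot": TCP orientation; "wrist_force": force on the tool from outside, world axes, zero at the start; "torque": the same for the moment, N m; "width": opening from 0.0 (shut) to 1.0 (fully open).
Only numpy, scipy, OpenCV 4.12 (cv2) and the standard library are available. Lean on these libraries where they do the work, as an engineer would, in place of code of your own. Each camera call takes 0.05 s, during which the arm holds its last target.

TASK

On the bench stands a low white fittings chest with three drawers side by side, and its interlock holds the wide middle drawer locked because one of the narrow drawers beside it has been left open. Push that open drawer fully home, then pull the wide middle drawer open by at least 10 cm, and let go.

Things in the scene. Friction and masses are not known exactly. Their poses are not given: they have to be found in the camera images.
- seal_drawer_handle (a point): Middle of the level steel bar handle of the narrow drawer left open (left or right end of the row, varies; the other narrow one is alike but shut). Bar 11 mm thick, 70 mm long, 88 mm above the bench; its centre is 35 mm before the drawer's front (136 mm wide, 13 to 107 mm above the bench). End posts 30 mm either side of the middle. Axes: x into the chest, y along bar and row, z up.
- wide_drawer_handle (a point): Middle of the bar handle of the wide middle drawer. Bar 11 mm thick, 120 mm long, 88 mm above the bench, centre 35 mm before the front (196 mm wide); end posts 51 mm either side. Axes as above. The fixed chest is 492 wide, 260 deep, 120 mm high; its flat top starts 37 mm behind the bars of shut drawers. Narrow drawers' middles lie 172 mm to either side.
- seal_drawer (a joint): How far the narrow drawer that was left open stands out, in m: 0 = fully home at its stop, 0.14 = fully out. It slides along the chest's x axis, opening towards -x, with about 2 N of friction, and stays where it is left. The interlock frees the wide drawer once this is below about 0.005.
- wide_drawer (a joint): How far the wide middle drawer stands out, in m: 0 = shut, 0.14 = fully out at its stop. Opens towards -x of its handle's axes, about 2 N of friction, stays where it is left. While a narrow drawer beside it is open it moves 3 mm at most and stops dead; pulling harder does not help.

How it is judged:
On the way, in this order (a step that is already met when the one before it is completed fails the run):
1. the open narrow drawer is pushed home while the wide drawer is still shut (value of joint each of seal_drawer, wide_drawer below 0.01 m), for 0.2 s.
2. the freed wide drawer is pulled open (value of joint wide_drawer above 0.09 m), for 0.2 s.
At the end, for the whole second after the job is handed in: The narrow drawer that was left open is shut to within 10 mm, the wide middle drawer stands open by more than 90 mm, and both are at rest (value of joint seal_drawer below 0.01 m and value of joint wide_drawer above 0.09 m and velocity of joint each of wide_drawer, seal_drawer below 0.01 m/s); the robot touches nothing.
It also fails if it takes over 45 s, if anything falls off the work surface, if the arm or the gripper's body presses on something with over 40 N, if the wrist force passes 120 N, or if a joint passes its speed limit or range.

## Working session

There is one attempt and no reset: what is moved stays moved. The work goes in short steps, Python scripts to look and compute and a tool call to move; the robot and the scene stay as the last step left them, time stands still between calls to the robot, and variables do not carry over. Pictures are saved under pics/ and viewed, and the job is handed in when it is done.

Besides the shell and the picture viewer there is one more tool, called after "Request:" as a command line: name --argument value ..., lists and objects as JSON in quotes. play_rows: Moves the arm, as the interface text tells. Its arguments: {"type":"object","properties":{"slide":{"type":"array"},"delta_rot":{"type":"array"},"hand":{"type":"number"},"force":{"type":"number"}},"required":["slide","delta_rot"]}

```bash
mkdir -p pics
cat > h.py <<'E'
import numpy as np, cv2
from workcell import *
from scipy.spatial.transform import Rotation as R
def save(p,n): cv2.imwrite('pics/'+n+'.png',p["image"][:,:,::-1])
def px2w(p,u,v,T=None,z=None):
    f=p["image"].shape[0]/2/np.tan(np.radians(p["fovy"])/2)
    T=p["world_from_camera"] if T is None else T
    x=(u-p["cx"])/f; y=(v-p["cy"])/f
    k=p.get("dist",None)
    d=np.array([x,-y,-1.])
    T=np.array(T)
    if z is not None:
        r=T[:3,:3]@d; s=(z-T[2,3])/r[2]; return T[:3,3]+s*r
    return T[:3,3]+T[:3,:3]@(d*float(p["depth"][int(round(v)),int(round(u))]))
E
python3 - <<'E'
from h import *
s=read_state();print(s)
for c in ["scene","top"]:
    p=read_camera(c);save(p,c+"0")
    print(c,{k:v for k,v in p.items() if k not in("image","depth")})
    for t in ["seal_drawer_handle","wide_drawer_handle"]:
        for l in landmark_of(t,p)[:3]:
            print(t,l,px2w(p,*l["at"]),px2w(p,*l["at"],z=.088))
        print(spot_in(t,p)[:2])
E
```

```text
{'time': 0.0, 'q': array([-1.17788432e+00,  2.64749703e-01,  1.60540274e+00, -8.77877596e-06,
        1.27366811e+00, -3.68856989e-02]), 'joint_vel': array([-0.00097949,  0.00118724, -0.00241832, -0.00019897,  0.00012158,
       -0.00140861]), 'joint_torque': array([ 8.87639289e-04, -5.15105653e+01, -3.67314041e+01,  2.18367268e-04,
        1.28442337e-02,  1.63956247e-05]), 'tool_pos': array([ 0.28099351, -0.61294403,  0.2379488 ]), 'tcp_rot': array([-3.06718791e+00, -6.69476939e-01,  6.32216967e-04]), 'wrist_force': array([0.25164247, 0.66449166, 0.24110592]), 'torque': array([ 0.02996829,  0.01900732, -0.02834855]), 'width': 1.0022651211737665}
scene {'fovy': 42.9106185532696, 'cx': 254.5259501449865, 'cy': 190.99310412001603, 'world_from_camera': array([[ 0.09810496, -0.75117636,  0.65277063,  1.05150442],
       [ 0.99515638,  0.07817611, -0.05960092, -0.01277926],
       [-0.00626027,  0.655456  ,  0.75520742,  0.59527734],
       [ 0.        ,  0.        ,  0.        ,  1.        ]]), 'shot': 1}
seal_drawer_handle {'at': [180.5, 145.7], 'conf': 0.73} [ 0.51267696 -0.0741275   
[... 306 characters left out ...]
95408, 'cx': 254.40528220905833, 'cy': 191.3660080997657, 'world_from_camera': array([[-0.02153065,  0.98247504, -0.18514651,  0.52314422],
       [-0.99959215, -0.01767946,  0.02242683,  0.02570882],
       [ 0.01876051,  0.18555386,  0.98245499,  0.73358017],
       [ 0.        ,  0.        ,  0.        ,  1.        ]]), 'shot': 2}
seal_drawer_handle {'at': [308.7, 274.9], 'conf': 0.87} [ 0.51386896 -0.06849877  0.09117885] [ 0.51382306 -0.06896494  0.088     ]
[{'bbox': [316.1, 239.1, 95.1, 95.1], 'conf': 0.75}]
wide_drawer_handle {'at': [210.2, 206.9], 'conf': 0.92} [0.62038279 0.08007859 0.09429671] [0.62134056 0.08061411 0.088     ]
[{'bbox': [213.1, 192.8, 121.0, 41.8], 'conf': 0.56}]
```

View pics/scene0.png

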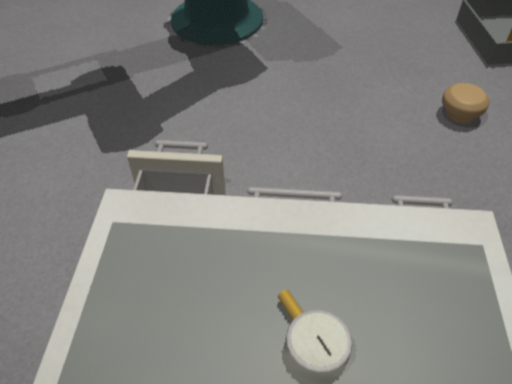

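View pics/top0.png

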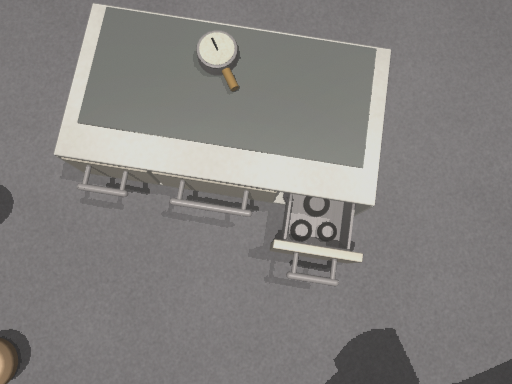

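The right-hand narrow drawer is open: its bar is near (313,279) in the top view. The wide bar is near (211,207), and the left narrow drawer is shut with its bar near (103,190). Next I'll refine the bar ends and the yaw.

Run:
```python
from h import *
p=read_camera("top"); im=p["image"]
c=im[150:300,60:370]; cv2.imwrite('pics/topz.png',cv2.resize(c[:,:,::-1],None,fx=2.5,fy=2.5,interpolation=cv2.INTER_CUBIC))
W=lambda u,v,z=.088:px2w(p,u,v,z=z)
for n,a,b in [("seal",(290,276),(337,282)),("wide",(172,203),(250,212)),("left",(80,187),(126,193))]:
    A,B=W(*a),W(*b);print(n,A.round(4),B.round(4),((A+B)/2).round(4),np.linalg.norm(A-B),"yaw",np.degrees(np.arctan2(-(A-B)[0],(A-B)[1])))
A,B=W(61,158,.12),W(376,199,.12);print(A,B,np.linalg.norm(A-B),np.degrees(np.arctan2(-(A-B)[0],(A-B)[1])))
```

```text
seal [ 0.5128 -0.0404  0.088 ] [ 0.5023 -0.1116  0.088 ] [ 0.5076 -0.076   0.088 ] 0.07202011805532336 yaw -8.381711731966535
wide [0.6286 0.1402 0.088 ] [0.6121 0.0186 0.088 ] [0.6204 0.0794 0.088 ] 0.12275482445458213 yaw -7.721882540292629
left [0.6567 0.2843 0.088 ] [0.6458 0.2123 0.088 ] [0.6513 0.2483 0.088 ] 0.0728658866244767 yaw -8.580401943504528
[0.69524669 0.3024127  0.12      ] [ 0.62381726 -0.1707477   0.12      ] 0.478521612232215 -8.584686258267276
```

View pics/topz.png

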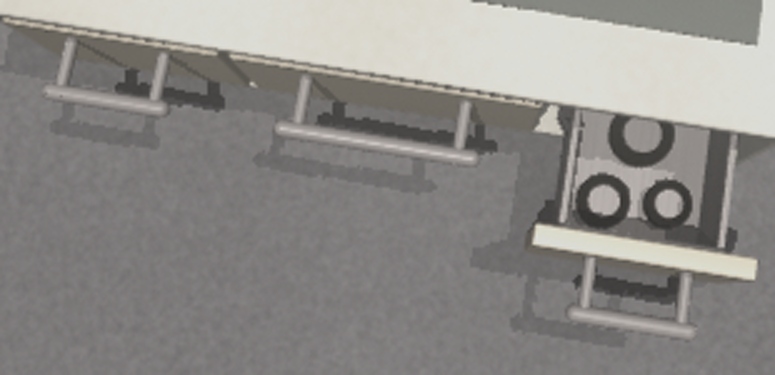

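```bash
cat >> h.py <<'E'
YAW=np.radians(-8.6)
CX=np.array([np.cos(YAW),np.sin(YAW),0]); CY=np.array([-np.sin(YAW),np.cos(YAW),0])
def plan(pos,sgn=1):
    s=read_state(); Rc=R.from_rotvec(s["tcp_rot"]); 
    z=np.array([0,0,-1.]); y=sgn*CX; x=np.cross(y,z)
    Rt=R.from_matrix(np.c_[x,y,z])
    print("axes",Rc.as_matrix().round(3).tolist())
    print("slide cm",(Rc.inv().apply(np.array(pos)-s["tool_pos"])*100).round(2),"rot",(Rc.inv()*Rt).as_rotvec().round(3), "pos",s["tool_pos"].round(4),"F",s["wrist_force"].round(1),"t",s["time"],"w",s["width"])
E
python3 - <<'E'
from h import *
b=np.array([.5076,-.076,0]); a=b-.048*CX
for s in (1,-1): plan(a+[0,0,.19],s)
E
```

```text
axes [[0.909, 0.417, 0.0], [0.417, -0.909, -0.0], [0.0, 0.0, -1.0]]
slide cm [ 38.96 -42.07   4.93] rot [ 0.    -0.    -0.991] pos [ 0.2812 -0.6136  0.2393] F [ 0.6  0.4 -0.2] t 0.55 w 0.9996625611707233
axes [[0.909, 0.417, 0.0], [0.417, -0.909, -0.0], [0.0, 0.0, -1.0]]
slide cm [ 38.96 -42.07   4.93] rot [-0.    -0.     2.151] pos [ 0.2812 -0.6136  0.2393] F [ 0.6  0.4 -0.2] t 0.55 w 0.9996625611707233
```

Request:
play_rows --slide '[[1.5,-1.6,0.2],[4,-4.3,0.5],[6.5,-7,0.8],[9,-9.7,1.1],[11.5,-12.4,1.4],[14,-15.1,1.7],[16.5,-17.8,2],[19,-20.5,2.3],[21.5,-23.2,2.6],[24,-25.9,2.9],[26.5,-28.6,3.2],[29,-31.3,3.5]]' --delta_rot '[[0,0,-0.04],[0,0,-0.11],[0,0,-0.18],[0,0,-0.25],[0,0,-0.32],[0,0,-0.39],[0,0,-0.46],[0,0,-0.53],[0,0,-0.6],[0,0,-0.67],[0,0,-0.74],[0,0,-0.8]]' --hand 0 --force 40

```text
time: 1.55
tool_pos: [0.4148, -0.2066, 0.2046]
tcp_rot: [2.563, 1.816, 0.001]
wrist_force: [0.6, 0.2, -0.5]
width: -0.002
```

Run:
```python
from h import *
b=np.array([.5076,-.076,0]); a=b-.048*CX
plan(a+[0,0,.19]);print(read_state()["q"])
```

```text
axes [[0.332, 0.943, 0.001], [0.943, -0.332, -0.001], [-0.0, 0.001, -1.0]]
slide cm [14.5  -0.29  1.46] rot [ 0.001  0.    -0.188] pos [ 0.4148 -0.2066  0.2046] F [ 0.6  0.2 -0.5] t 1.55 w -0.0015018691171470925
[-5.15979250e-01 -1.19685893e-01  2.07914640e+00  8.28247194e-05
  1.18095325e+00 -1.78069695e-01]
```

Request:
play_rows --slide '[[3,0,0.3],[6,-0.1,0.6],[9,-0.2,0.9],[12,-0.3,1.2],[14.5,-0.3,1.5],[14.5,-0.3,4],[14.5,-0.3,7],[14.5,-0.3,9.5],[14.5,-0.3,11.5],[14.5,-0.3,12.7],[14.5,-0.3,12.7]]' --delta_rot '[[0,0,-0.04],[0,0,-0.08],[0,0,-0.12],[0,0,-0.16],[0,0,-0.188],[0,0,-0.188],[0,0,-0.188],[0,0,-0.188],[0,0,-0.188],[0,0,-0.188],[0,0,-0.188]]'

```text
time: 2.47
tool_pos: [0.4574, -0.0682, 0.0746]
tcp_rot: [-2.379, -2.047, 0.005]
wrist_force: [-0.4, -0.5, 0.4]
width: 0.001
```

Run:
```python
from h import *
b=np.array([.5076,-.076,0])
plan(b-.02*CX+[0,0,.078])
p=read_camera("top");save(p,"top1");p=read_camera("scene");save(p,"scene1")
```

```text
axes [[0.149, 0.989, -0.005], [0.989, -0.149, 0.001], [-0.0, -0.005, -1.0]]
slide cm [-0.02  3.08 -0.36] rot [-0.005  0.     0.   ] pos [ 0.4574 -0.0682  0.0746] F [-0.4 -0.5  0.4] t 2.4667 w 0.0005835392689677489
```

View pics/scene1.png

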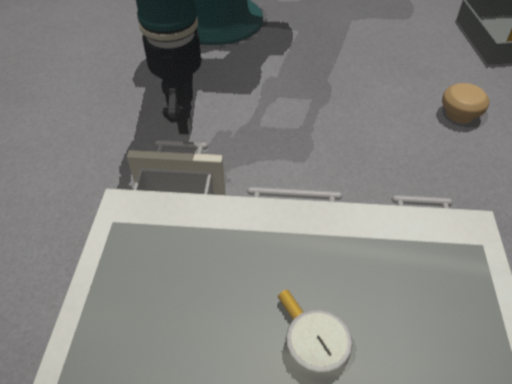

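View pics/top1.png

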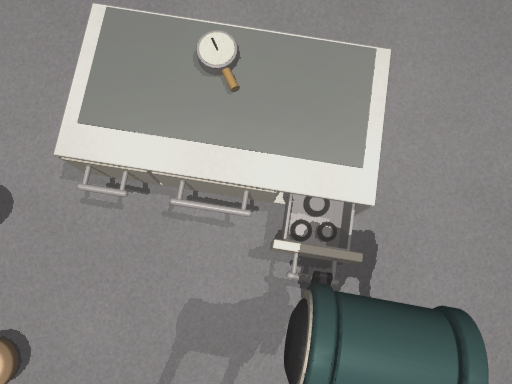

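The closed fingers are in front of the open drawer's bar, at about (183,130) in the scene view and (320,280) in the top view. I'll push now.

Request:
play_rows --slide '[[0,1,-0.1],[0,2,-0.2],[0,3,-0.2],[0,3.7,-0.2],[0,4.5,-0.2],[0,5.3,-0.2],[0,6.1,-0.2],[0,6.9,-0.2],[0,7.7,-0.2],[0,8.5,-0.2],[0,9.3,-0.2],[0,10,-0.2]]' --delta_rot '[[0,0,0],[0,0,0],[0,0,0],[0,0,0],[0,0,0],[0,0,0],[0,0,0],[0,0,0],[0,0,0],[0,0,0],[0,0,0],[0,0,0]]'

```text
time: 3.57
tool_pos: [0.5596, -0.0842, 0.0792]
tcp_rot: [2.381, 2.048, -0.001]
wrist_force: [-2.6, -1.2, -0.4]
width: 0.002
```

Request:
play_rows --slide '[[0,0.3,0],[0,0.6,0],[0,0.9,0],[0,0.9,0]]' --delta_rot '[[0,0,0],[0,0,0],[0,0,0],[0,0,0]]'

```text
time: 3.9
tool_pos: [0.5695, -0.0856, 0.0793]
tcp_rot: [2.381, 2.048, 0.001]
wrist_force: [-0.9, -0.2, 0.2]
width: -0.0
```

Run:
```python
from h import *
plan([.5,0,.078])
p=read_camera("scene");save(p,"scene2")
```

```text
axes [[0.15, 0.989, 0.002], [0.989, -0.15, -0.001], [-0.0, 0.002, -1.0]]
slide cm [ 7.42 -8.16  0.11] rot [ 0.002  0.    -0.   ] pos [ 0.5695 -0.0856  0.0793] F [-0.9 -0.2  0.2] t 3.9 w -9.772326194086462e-06
```

View pics/scene2.png

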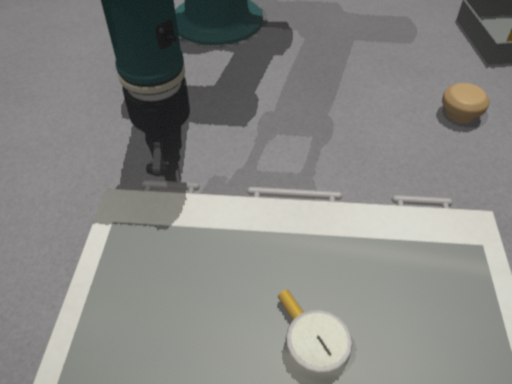

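The drawer front is now almost flush, with the bar near (170,187). I'll keep pushing in small steps until the force rises.

Request:
play_rows --slide '[[0,0.2,0],[0,0.4,0],[0,0.4,0]]' --delta_rot '[[0,0,0],[0,0,0],[0,0,0]]'

```text
time: 4.2
tool_pos: [0.5715, -0.0857, 0.0792]
tcp_rot: [-2.38, -2.048, 0.003]
wrist_force: [-6.8, 0.2, 3.5]
width: -0.004
```

Request:
play_rows --slide '[[0,0.2,0],[0,0.4,0],[0,0.4,0]]' --delta_rot '[[0,0,0],[0,0,0],[0,0,0]]'

```text
time: 4.45
tool_pos: [0.5716, -0.0856, 0.0791]
tcp_rot: [-2.375, -2.043, 0.012]
wrist_force: [-13.1, 0.9, 9.5]
width: 0.0
```

The force is rising with no further travel, so the drawer is at its stop. I'll back off, lift, and check.

Request:
play_rows --slide '[[0,-0.5,0],[0,-1.5,0],[0,-3,-0.5],[0,-4.5,-2],[0,-5.5,-4.5],[0,-6,-7.5],[0,-6,-10],[0,-6,-11],[0,-6,-11]]' --delta_rot '[[0,0,0],[0,0,0],[0,0,0],[0,0,0],[0,0,0],[0,0,0],[0,0,0],[0,0,0],[0,0,0]]' --hand 0.33

```text
time: 5.2
tool_pos: [0.5162, -0.0772, 0.1934]
tcp_rot: [-2.38, -2.048, 0.003]
wrist_force: [0.1, 0.2, 1.0]
width: 0.33
```

Run:
```python
from h import *
w=np.array([.619,.0794,0])
plan(w+[0,0,.15])
p=read_camera("top");save(p,"top3")
for t in ["seal_drawer_handle","wide_drawer_handle"]:
    for l in landmark_of(t,p)[:3]: print(t,l,px2w(p,*l["at"],z=.088))
s=read_state();T=np.eye(4);T[:3,:3]=R.from_rotvec(s["tcp_rot"]).as_matrix();T[:3,3]=s["tool_pos"]
q=read_camera("wrist");save(q,"w3");print(q["hand_eye"],q["fovy"])
for t in ["seal_drawer_handle","wide_drawer_handle"]:
    for l in landmark_of(t,q)[:3]: print(t,l,px2w(q,*l["at"],T=T@q["hand_eye"],z=.088))
```

```text
axes [[0.149, 0.989, -0.003], [0.989, -0.149, 0.0], [-0.0, -0.003, -1.0]]
slide cm [17.02  7.84  4.32] rot [-0.003  0.     0.   ] pos [ 0.5162 -0.0772  0.1934] F [0.1 0.2 1. ] t 5.2 w 0.32996350308592814
seal_drawer_handle {'at': [316.7, 222.6], 'conf': 0.63} [ 0.59348534 -0.08513567  0.088     ]
wide_drawer_handle {'at': [209.8, 205.4], 'conf': 0.89} [0.62372392 0.08123416 0.088     ]
[[-5.10354228e-04  9.56916260e-01  2.90363584e-01  7.46186916e-02]
 [ 9.99999045e-01  8.61281406e-04 -1.08078443e-03  1.43775877e-03]
 [-1.28430495e-03  2.90362755e-01 -9.56915786e-01 -1.33815054e-01]
 [ 0.00000000e+00  0.00000000e+00  0.00000000e+00  1.00000000e+00]] 67.50475705286702
seal_drawer_handle {'at': [344.9, 196.2], 'conf': 0.95} [ 0.59151178 -0.08867478  0.088     ]
```

View pics/top3.png

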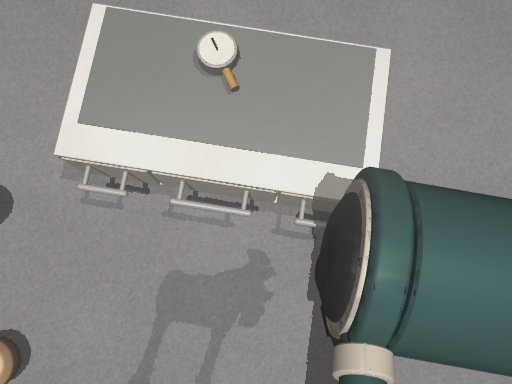

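View pics/w3.png

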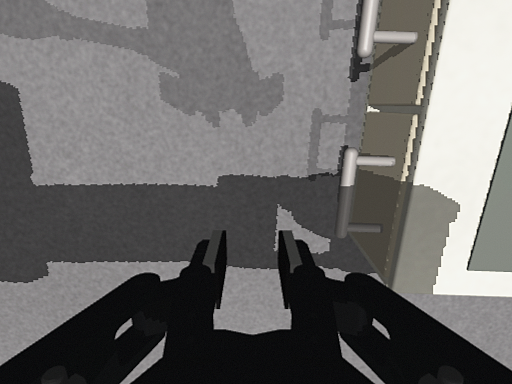

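The narrow drawer is in line with the rest of the row: its bar is at about (345,196) in the wrist view, and all the fronts are flush. Next I'll move above the wide bar.

Request:
play_rows --slide '[[1,0.4,0],[3,1.3,0],[5.2,2.3,0],[7.4,3.3,0],[9.6,4.3,0],[11.8,5.3,0],[13.8,6.2,0],[15.6,7,0],[16.8,7.5,0],[17.2,7.7,0],[17.2,7.7,0]]' --delta_rot '[[0,0,0],[0,0,0],[0,0,0],[0,0,0],[0,0,0],[0,0,0],[0,0,0],[0,0,0],[0,0,0],[0,0,0],[0,0,0]]'

```text
time: 6.42
tool_pos: [0.6142, 0.083, 0.1854]
tcp_rot: [-2.371, -2.043, 0.017]
wrist_force: [0.6, -0.3, 0.5]
width: 0.331
```

Run:
```python
from h import *
s=read_state();T=np.eye(4);T[:3,:3]=R.from_rotvec(s["tcp_rot"]).as_matrix();T[:3,3]=s["tool_pos"]
q=read_camera("wrist");save(q,"w4")
for t in ["seal_drawer_handle","wide_drawer_handle"]:
    for l in landmark_of(t,q)[:3]: print(t,l,px2w(q,*l["at"],T=T@q["hand_eye"],z=.088))
plan([.618,.081,.097])
```

```text
axes [[0.15, 0.989, -0.016], [0.989, -0.15, 0.002], [-0.001, -0.016, -1.0]]
slide cm [0.04 0.58 8.89] rot [-0.016  0.001 -0.   ] pos [0.6136 0.0813 0.186 ] F [-0.8 -0.3 -0.5] t 6.5667 w 0.3303064797826665
```

View pics/w4.png

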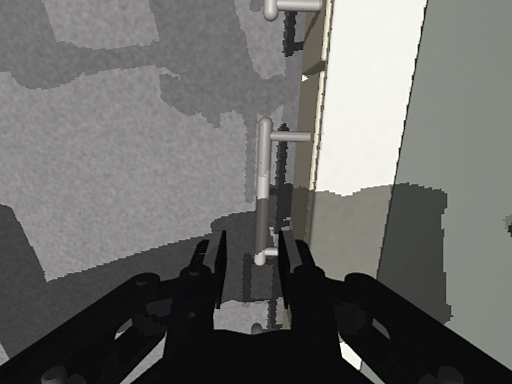

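Run:
```python
from h import *
s=read_state();T=np.eye(4);T[:3,:3]=R.from_rotvec(s["tcp_rot"]).as_matrix();T[:3,3]=s["tool_pos"]
q=read_camera("wrist")
a,b=[px2w(q,*l,T=T@q["hand_eye"],z=.088) for l in ((265.5,119),(259.5,263))]
d=a-b
print(a,b,(a+b)/2,np.linalg.norm(d),np.degrees(np.arctan2(-d[0],d[1])))
a,b=[px2w(q,*l,T=T@q["hand_eye"]) for l in ((264.5,135),(262,200))];print(a,b)
plan((.618,.081,.087))
```

```text
[0.63381292 0.14267259 0.088     ] [0.61100098 0.01731028 0.088     ] [0.62240695 0.07999143 0.088     ] 0.1274209309022658 -10.313162389400414
[0.63126496 0.13115685 0.09370037] [0.62189195 0.07872709 0.09338425]
axes [[0.15, 0.989, -0.015], [0.989, -0.15, 0.002], [-0.0, -0.015, -1.0]]
slide cm [0.06 0.59 9.91] rot [-0.015  0.    -0.001] pos [0.6136 0.0811 0.1862] F [ 0.6 -0.4  0.3] t 6.6167 w 0.3313748406559392
```

The wrist view shows the wide bar running from (265,119) to (259,263), so its middle is about (0.620, 0.080). I'll descend to grasp it.

Request:
play_rows --slide '[[0,0.8,0.5],[0,0.8,2],[0,0.8,4],[0,0.8,5.5],[0,0.8,6.5],[0,0.8,7.5],[0,0.8,8.5],[0,0.8,9.3],[0,0.8,10],[0,0.8,10.6],[0,0.8,10.8],[0,0.8,10.8]]' --delta_rot '[[-0.01,0,0],[-0.015,0,0],[-0.015,0,0],[-0.015,0,0],[-0.015,0,0],[-0.015,0,0],[-0.015,0,0],[-0.015,0,0],[-0.015,0,0],[-0.015,0,0],[-0.015,0,0],[-0.015,0,0]]'

```text
time: 7.62
tool_pos: [0.6208, 0.08, 0.0838]
tcp_rot: [2.381, 2.047, 0.001]
wrist_force: [-16.9, -2.5, 27.2]
width: 0.324
```

Run:
```python
from h import *
plan([.620,.080,.078])
q=read_camera("wrist");save(q,"w5")
q=read_camera("scene");save(q,"s5")
```

```text
axes [[0.15, 0.989, 0.002], [0.989, -0.15, -0.001], [-0.001, 0.002, -1.0]]
slide cm [-0.01 -0.08  0.58] rot [ 0.002  0.001 -0.001] pos [0.6208 0.08   0.0838] F [-16.9  -2.5  27.2] t 7.6167 w 0.32370046528960844
```

View pics/w5.png

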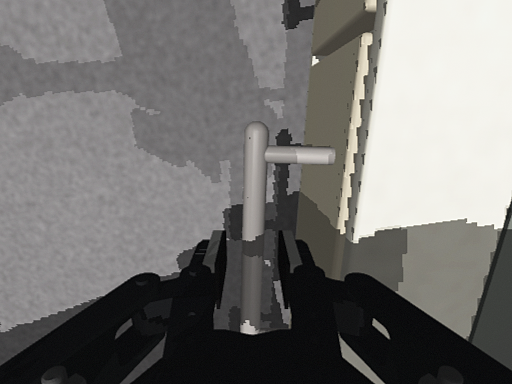

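View pics/s5.png

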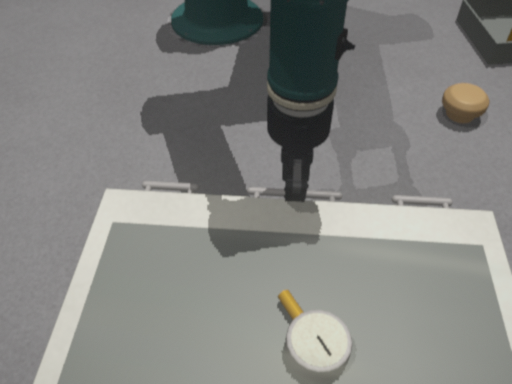

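The bar sits between the pads, at about (253,270) in the wrist view. The inner finger's knuckle is touching the chest edge: 27 N up. I'll ease up slightly and close on the bar.

Request:
play_rows --slide '[[0,-0.1,-0.2],[0,-0.1,-0.3],[0,-0.1,-0.3],[0,-0.1,-0.3],[0,-0.1,-0.3],[0,-0.1,-0.3],[0,-0.1,-0.3]]' --delta_rot '[[0,0,0],[0,0,0],[0,0,0],[0,0,0],[0,0,0],[0,0,0],[0,0,0]]' --hand 0 --force 40

```text
time: 8.3
tool_pos: [0.6211, 0.0803, 0.0895]
tcp_rot: [2.381, 2.045, 0.005]
wrist_force: [-4.7, -0.3, 12.8]
width: 0.108
```

The grip is too near the tips. I'll open a little and go lower.

Request:
play_rows --slide '[[0,0,-0.1],[0,0,-0.1],[0,0,-0.1],[0,0,0.2],[0,0,0.5],[0,0,0.8],[0,0,1.0],[0,0,1.0]]' --delta_rot '[[0,0,0],[0,0,0],[0,0,0],[0,0,0],[0,0,0],[0,0,0],[0,0,0],[0,0,0]]' --hand 0.22

```text
time: 8.97
tool_pos: [0.6211, 0.0803, 0.0824]
tcp_rot: [2.381, 2.045, 0.005]
wrist_force: [-11.3, -0.7, 20.1]
width: 0.224
```

Request:
play_rows --slide '[[0,-0.3,-0.1],[0,-0.3,-0.1],[0,-0.3,-0.1],[0,-0.3,-0.1],[0,-0.3,-0.1],[0,-0.3,-0.1]]' --delta_rot '[[0,0,0],[0,0,0],[0,0,0],[0,0,0],[0,0,0],[0,0,0]]' --hand 0 --force 40

```text
time: 9.47
tool_pos: [0.6183, 0.0809, 0.0838]
tcp_rot: [2.381, 2.045, 0.005]
wrist_force: [-1.8, 0.3, 6.2]
width: 0.11
```

Request:
play_rows --slide '[[0,-0.4,0],[0,-1,0],[0,-1.8,0],[0,-2.8,0],[0,-3.8,0],[0.1,-4.8,0],[0.1,-5.8,0],[0.1,-6.8,0],[0.1,-7.8,0],[0.1,-8.8,0],[0.1,-9.6,0],[0.1,-10,0]]' --delta_rot '[[0,0,0],[0,0,0],[0,0,0],[0,0,0],[0,0,0],[0,0,0],[0,0,0],[0,0,0],[0,0,0],[0,0,0],[0,0,0],[0,0,0]]'

```text
time: 10.47
tool_pos: [0.5184, 0.099, 0.0838]
tcp_rot: [2.383, 2.045, 0.009]
wrist_force: [4.3, 9.2, 1.6]
width: 0.109
```

Request:
play_rows --slide '[[0,-0.5,0],[0,-1,0],[0,-1.5,0],[0,-2,0],[0,-2.2,0],[0,-2.2,0],[0,-2.2,0]]' --delta_rot '[[0,0,0],[0,0,0],[0,0,0],[0,0,0],[0,0,0],[0,0,0],[0,0,0]]'

```text
time: 11.05
tool_pos: [0.4954, 0.1032, 0.0838]
tcp_rot: [-2.384, -2.044, -0.009]
wrist_force: [0.4, 5.6, 3.3]
width: 0.109
```

Run:
```python
from h import *
plan([.620,.080,.078])
q=read_camera("scene");save(q,"s6")
```

```text
axes [[0.152, 0.988, 0.003], [0.988, -0.152, 0.005], [0.005, 0.003, -1.0]]
slide cm [-0.4  12.67  0.61] rot [ 0.003 -0.005 -0.003] pos [0.4954 0.1032 0.0838] F [0.4 5.6 3.3] t 11.05 w 0.108924404009532
```

View pics/s6.png

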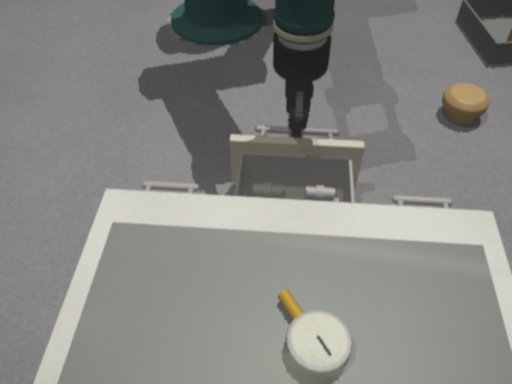

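The wide drawer is out about 12.5 cm, with its bar near (297,131). Time to release and lift.

Request:
play_rows --slide '[[0,0,0],[0,0,0],[0,0,0],[0,0,-0.5],[0,0,-1.5],[0,0,-3],[0,0,-5],[0,0,-8],[0,0,-11],[0,0,-13],[0,0,-14],[0,0,-14]]' --delta_rot '[[0,0,0],[0,0,0],[0,0,0],[0,0,0],[0,0,0],[0,0,0],[0,0,0],[0,0,0],[0,0,0],[0,0,0],[0,0,0],[0,0,0]]' --hand 0.26

```text
time: 12.1
tool_pos: [0.4969, 0.1027, 0.2275]
tcp_rot: [2.383, 2.044, 0.017]
wrist_force: [-0.7, 0.4, -0.0]
width: 0.258
```

Run:
```python
from h import *
plan([.620,.080,.078])
q=read_camera("scene");save(q,"s7")
for t in ["seal_drawer_handle","wide_drawer_handle"]:
    for l in landmark_of(t,q)[:2]: print(t,l,px2w(q,*l["at"],z=.088))
```

```text
axes [[0.152, 0.988, 0.01], [0.988, -0.153, 0.005], [0.007, 0.009, -1.0]]
slide cm [-0.47 12.39 15.06] rot [ 0.009 -0.007 -0.003] pos [0.4969 0.1027 0.2275] F [-0.7  0.4 -0. ] t 12.1 w 0.2575633149031078
seal_drawer_handle {'at': [172.7, 189.9], 'conf': 0.63} [ 0.5993624  -0.08482762  0.088     ]
wide_drawer_handle {'at': [298.5, 131.0], 'conf': 0.97} [0.49847417 0.10649543 0.088     ]
```

View pics/s7.png

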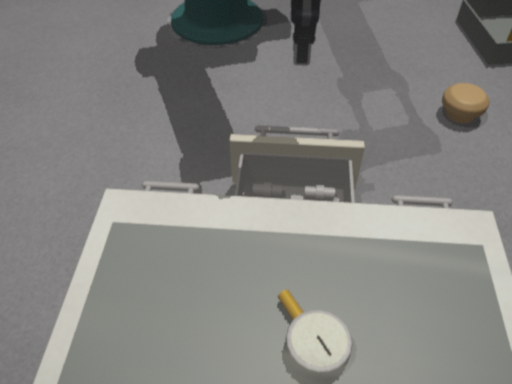

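The gripper is clear of the drawer, and the wide bar has stayed at (298,131). The narrow bar is still at (172,187), flush with the row. Handing in.

```bash
python3 -c "
from workcell import *
print(finish_job())"
```

```text
the job is handed in; nothing more can be done
None
```

I pushed the open right-hand narrow drawer home, then gripped the wide middle drawer's bar, pulled it open about 12.5 cm and let go. I handed the job in at about 12 s; no verdict was reported.

- **Narrow drawer:** it was pushed until the force rose to about 13 N with no further travel. The last picture still shows it flush with the row. The bar position there differed by several mm from the contact and wrist-camera estimates, but shut or open is clear by eye.
- **Wide drawer:** after release, the last picture puts its bar at x ≈ 0.498, against about 0.62 shut. It stayed put when the gripper lifted.
- **Robot clear:** the gripper was about 14 cm above the bar, and the wrist force was under 1 N.
- **Unplanned contact:** on the way down to the wide bar, something on the gripper, probably the inner finger, pressed against the chest edge. At most about 32 N showed in the readings taken at the end of each move. A second descent with the jaws narrower touched again at about 23 N. Both are under the 40 N limit, but a brief higher peak between readings can't be ruled out.

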